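# Hang the board-cleaning basket up to drain

### The job

The small wire basket of cleaned circuit boards stands on the bench with its wire bail folded down to its rim. With the basket standing where it is, raise the bail upright, then hang the basket by it on the drain stand's hook, the hook in the bare groove in the middle of the bail's grip, and leave it hanging level and still over the drip tray. Do not tip the basket, and leave the bottle, reel, pen cup and mouse where they are.

Things in the scene. Friction and masses are not known exactly. Their poses are not given: they have to be found in the camera images.
- basket: open basket of stainless wire mesh, 90 mm along its x, 110 along y, 60 high, walls 3 thick; four green circuit boards fixed upright inside, below the rim. About 0.24 kg with its bail (varies). Origin: centre of its underside, z up. The bail is folded down on its -x side, the side towards the robot (yaw within 0.4 rad).
- bail_pivot (a point): midway between the bail's two pivots, at rim height, 60 mm above the basket's origin; axes as the basket's. The bail turns about the y axis through it. The bail is a square U of 3.6 mm steel wire, 120 mm wide; its side wires run outside the basket's short walls.
- bail (a joint): bail angle: 0 = upright, positive = leaning to the basket's -x side, 1.57 = level at rim height, 1.65 = stop of its travel (starts folded down, at 1.38 to 1.62). Swings as far the other way. The pivots are a little stiff (about 0.012 N m): the bail stays where it is left; a push of under 1 N at the grip turns it.
- bail_groove (a point): middle of the bail's grip bar, on its axis, 57 mm from the pivot line: the groove, 18 mm of bare wire between two sleeves, where the hook belongs. y along the grip, z away from the pivot line. Folded down, the grip's axis is only about 12 mm outside the wall, near rim height: no room for a finger in between, but its underside is free.
- sleeve_left (a point): middle of the black plastic sleeve on the +y side of the groove, on its axis, 27 mm from the groove; round, 11 mm diameter, rounded ends, 9 to 45 mm from the groove. When the bail is upright a sleeve can be pinched from above, which leaves the groove free for the hook.
- sleeve_right (a point): the like sleeve on the -y side of the groove, 27 mm from it
- stand: stainless drain stand, fixed to the bench. Origin: centre of the underside of its drip tray (150 mm along x, 170 along y, 16 high). A 12 mm post stands 105 mm from the origin on +x, top at 193 mm. From its top a 6 mm rod, axis 190 mm up, runs in -x, steps down 10 mm to a seat 16 mm long over the tray's centre, and turns up at the end. Yaw within 0.35 rad.
- hook_seat (a point): where the axis of the bail's bare wire lies when it hangs in the hook's seat: above the stand's origin, 185 mm up; axes as the stand's. It is 4.8 mm above the axis of the seat's rod. A basket hung there has its underside about 68 mm above the bench.
- hook_tip (a point): top of the hook's turned-up free end: 22 mm from the seat in the stand's -x, towards the robot, 24 mm higher than point hook_seat. The bail goes over it from the -x side with its grip along the stand's y, then down.
- bottle: bystander: white round plastic bottle with black cap, 54 mm diameter, 95 mm high, standing on the bench between the two work places; origin centre of its underside
- reel: bystander: white component reel lying flat, 178 mm diameter, 13 mm high; origin centre of its underside
- pen_cup: bystander: black cup with pens, 78 mm diameter, 95 mm high, 140 mm with pens; origin centre of its underside
- mouse: bystander: black computer mouse, 100 x 60 x 30 mm; origin centre of its underside
Not all that is in view belongs to the job. What is shaped like the basket but pink is not meant.

How it is judged (in metres and radians):
On the way:
1. the bail stands upright (within 0.35 rad) for 0.3 s while the basket stands level on the bench (value of joint bail between -0.35 and 0.35 rad and height (world z) of basket below 0.004 m and angle between basket's own z axis and vertical below 0.06 rad), for 0.3 s.
At the end, for the whole second after the job is handed in: The basket hangs on the stand's hook by its bail, the middle of the bail's groove within 10 mm of the hook's seat, the hook bearing its weight, the underside over 50 mm above the bench, level within 0.3 rad and practically still (under 0.04 m/s and 0.4 rad/s) (distance between bail_groove and hook_seat below 0.01 m and contact force between basket and stand above 1 N and height (world z) of basket above 0.05 m and angle between basket's own z axis and vertical below 0.3 rad and linear speed of basket below 0.04 m/s and angular speed of basket below 0.4 rad/s); the robot touches nothing.
It fails at once if the basket is tipped by more than 0.5 rad (angle between basket's own z axis and vertical above 0.5 rad).
It fails at once if the bottle, reel, pen cup or mouse is moved by more than 30 mm (distance of any of bottle, reel, pen_cup, mouse from where it was at the start of the episode above 0.03 m).
It also fails if it takes over 72 s, if anything falls off the work surface, if the arm or the gripper's body presses on something with over 40 N, if the wrist force passes 120 N, or if a joint passes its speed limit or range.

### The arm

A 7-joint arm with a two-finger parallel gripper is mounted at the origin on the work surface. World frame = base frame: x ahead of the robot, y to its left, z up, the work surface at z = 0. Lengths are in mm, angles in rad, forces in N, time in s.
With the tool pointing down it reaches from about 350 to 900 mm from the base axis. Payload 8.1 kg.
Tool frame: the origin (TCP) lies midway between the tips of the shut fingers; the grasp point (between the pads) lies 19 mm behind it (r.grasp_offset is the distance from the TCP to the grasp point, in mm); z points along the fingers, y is the line along which they close (so a half turn about z gives the same grasp; the last joint's range is limited). The gripper opens to 85 mm and grips with 20 to 120 N. Pads are 22 mm wide; open, the fingers measure 114 mm over their backs; the gripper's body (76 mm by 85 mm) begins 54 mm behind the grasp point. The pads swing forward as they close: fully open they stand 13 mm farther back than shut.
Start: joints at [-1.436, 0.434, 0.025, 1.573, -0.012, 1.134, -0.075], TCP at [147.255, 607.419, 231.323] pointing down, gripper open.
Joint ranges: [-2.62, 2.62], [-0.44, 2.09], [-1.27, 1.32], [0.08, 2.57], [-1.32, 4.46], [0.12, 2], [-2.74, 2.74]. Speed limits (rad/s): [2.22, 2.22, 3.01, 3.01, 3.14, 3.14, 3.14].

### API

Orientations are given as a unit quaternion [x, y, z, w].
In Python, from bench import r gives the robot as it stands. The module is installed in compiled form; this text tells all that it offers. Calls block until the motion is done:
- r.reach(position, orientation): joint-space move of the TCP to a pose.
- r.movel(position, attitude=None, speed=150): straight line of the TCP; attitude=None keeps the orientation; speed is the mean speed in mm/s.
- r.move_j(angles): joint-space move.
- r.command_gripper(opening, newtons=None): finger opening in mm; newtons is the grip in N (None keeps the last); returns when the fingers have stopped.
- r.dwell(seconds).
- r.solve_ik(position, orientation): joint angles nearest the present ones, or None.
- r.grab_frame(name): name is "side" or "top" or "wrist"; returns a dict with "img" (480x640x3 uint8, red, green, blue), "vertical_fov" (degrees; the focal length in pixels is half the picture's height over the tangent of half this angle, whatever the lens; pixels are square), "cx", "cy" (the principal point, pixels), "rvec" (rotation vector, rad) and "tvec" (3), from world to camera coordinates, as OpenCV has them. Camera axes: x right, y down, z forward; pixel columns grow to the right and rows downward; lengths in mm; the calibration is good to about 2 mm. A picture is of the moment at which its call begins. There is no depth.
A pose or a line that the arm cannot do raises r.IKError and nothing moves.
- r.close_job(): hands the job in; it is judged then, once.
Readings, each from a call of its own:
- r.current_t(): time.
- r.current_joint_positions(): joint angles.
- r.current_joint_vel(): joint speeds.
- r.current_joint_torque(): joint torques, N m.
- r.current_eef_pos(): TCP position.
- r.current_tcp_rot(): TCP orientation.
- r.current_force(): force on the tool from outside, world axes, zero at the start.
- r.current_ft_torque(): the same for the moment, N m.
- r.current_grip_width(): finger opening in mm.
- r.current_gripper_force(): force on a finger pad.
Only numpy, scipy, OpenCV 4.12 (cv2) and the standard library are available. Lean on these libraries where they do the work, as an engineer would, in place of code of your own. Each camera call takes 0.05 s, during which the arm holds its last target. There are 200 camera calls.

## Working session

There is one attempt and no reset: what is moved stays moved. The work goes in short steps, each a Python script; the robot and the scene stay as the last script left them, time stands still between calls to the robot, and variables do not carry over. Pictures are saved under pics/ and viewed, at most 13 in all, crops included, and the job is handed in when it is done.

```bash
mkdir -p pics
cat > h.py <<'E'
import numpy as np, cv2
from bench import r
from scipy.spatial.transform import Rotation as R
def grab(n,save=None):
    f=r.grab_frame(n)
    if save: cv2.imwrite(f'pics/{save}.png',f['img'][:,:,::-1])
    return f
def cam(f):
    M=cv2.Rodrigues(np.array(f['rvec'],float))[0]; t=np.array(f['tvec'],float).ravel()
    F=240/np.tan(np.radians(f['vertical_fov'])/2); return M,t,F
def ray(f,u,v):
    M,t,F=cam(f); d=M.T@np.array([(u-f['cx'])/F,(v-f['cy'])/F,1]); return -M.T@t,d/np.linalg.norm(d)
def onz(f,u,v,z):
    o,d=ray(f,u,v); return o+d*(z-o[2])/d[2]
def tri(obs):
    A=np.zeros((3,3));b=np.zeros(3)
    for f,u,v in obs:
        o,d=ray(f,u,v);P=np.eye(3)-np.outer(d,d);A+=P;b+=P@o
    p=np.linalg.solve(A,b)
    res=[np.linalg.norm((np.eye(3)-np.outer(d,d))@(p-o)) for o,d in (ray(*q) for q in obs)]
    return p,res
def proj(f,p):
    M,t,F=cam(f);c=M@np.array(p,float)+t;return c[:2]/c[2]*F+[f['cx'],f['cy']]
E
python3 - <<'E'
from h import *
import pickle
fs={}
for n in('top','side','wrist'):
    f=grab(n,n+'0');fs[n]=f;print(n,f['vertical_fov'],f['cx'],f['cy'],(-cam(f)[0].T@cam(f)[1]).round(),cam(f)[0][2].round(2))
pickle.dump(fs,open('f0.pkl','wb'))
print(r.current_tcp_rot(),r.current_t(),r.grasp_offset)
E
```

```text
top 52.34688354432759 319.33305641607853 235.67152340143954 [ 362.   13. 1500.] [ 0.16 -0.01 -0.99]
side 55.92399179553478 316.4865157628986 239.45868346012153 [ 332. -773. 1166.] [ 0.2   0.6  -0.78]
wrist 59.30581697652798 316.45730196575295 236.822935976739 [ 73. 626. 373.] [ 0.29 -0.07 -0.95]
[ 1.18663266e-01  9.92934365e-01 -6.13931355e-04 -1.20632476e-05] 0.15 18.700000000000003
```

View pics/top0.png

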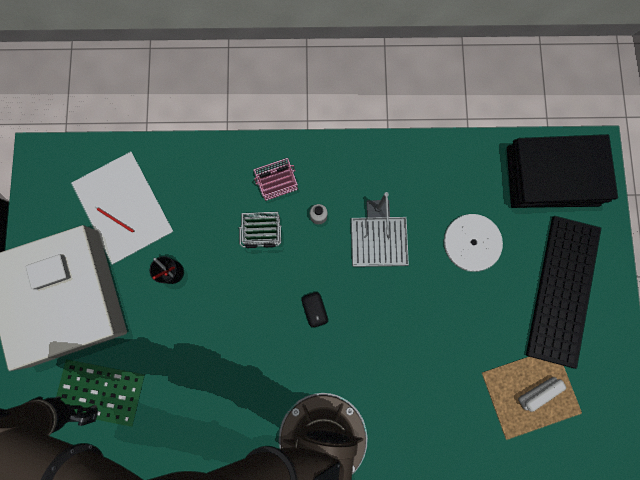

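View pics/side0.png

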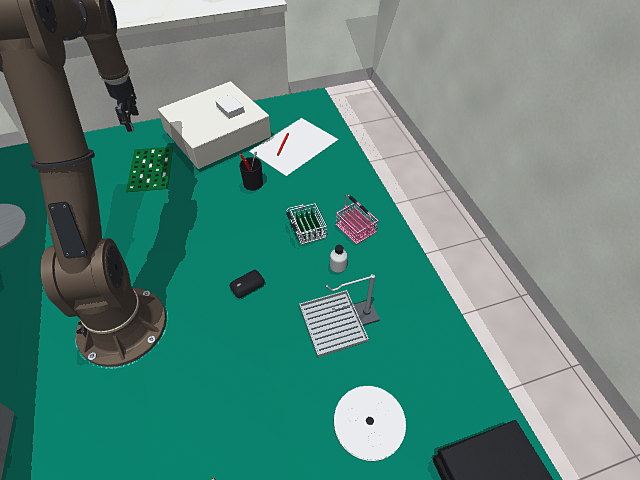

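The top view shows the green basket at (261,229), the bottle at (318,214), the tray at (380,242) with its post at (386,195), the mouse at (315,309) and the pen cup at (166,269). The pink decoy is at (275,178). The side view confirms this, with the basket at (308,223) and the hook end at (328,288). Next I'll look closer with the wrist camera.

Run:
```python
from h import *
import pickle
fs=pickle.load(open('f0.pkl','rb'));f=fs['top'];s=fs['side']
for n,u,v,z in(('basket',261,229,50),('bottle',318,214,95),('tray',380,242,16),('mouse',315,309,30),('cup',166,269,100),('pink',275,178,60)):
    print(n,onz(f,u,v,z).round())
b=onz(f,261,229,50);t=onz(f,380,242,16)
out={}
q0=[0,1,0,0]
def go(x,y,z):
    r.reach([x,y,z],q0)
for i,(x,y,z) in enumerate([(b[0]-70,b[1]+30,260),(b[0]-70,b[1]-60,260),(t[0]-60,t[1]+50,300),(t[0]-60,t[1]-50,300)]):
    try: go(x,y,z)
    except r.IKError as e: print('IK',i,e); continue
    out[i]=grab('wrist',f'w{i}')
    print(i,r.current_joint_positions(),r.current_t())
pickle.dump(out,open('f1.pkl','wb'))
a=[cv2.imread(f'pics/w{i}.png') for i in out]
cv2.imwrite('pics/m1.png',cv2.resize(np.vstack([np.hstack(a[:2]),np.hstack(a[2:4])]),(800,600),interpolation=cv2.INTER_AREA))
```

```text
basket [615. 177.  50.]
bottle [649.   5.  95.]
tray [ 575. -185.   16.]
mouse [375.  17.  30.]
cup [494. 443. 100.]
pink [770. 134.  60.]
0 [-0.66688953  0.34560215  0.28726563  1.65584515 -0.10563256  1.15544842
  1.21973184] 2.2333
1 [-0.54886835  0.30245602  0.31661289  1.71902002 -0.10314077  1.13611563
  1.36915199] 2.7333
2 [-0.19979817  0.23460146  0.44154972  1.72000792 -0.10700076  1.21143396
  1.84333373] 3.7917
3 [-0.0392604   0.30094191  0.49443677  1.64527648 -0.15012732  1.23414679
  2.05904592] 4.325
```

View pics/m1.png

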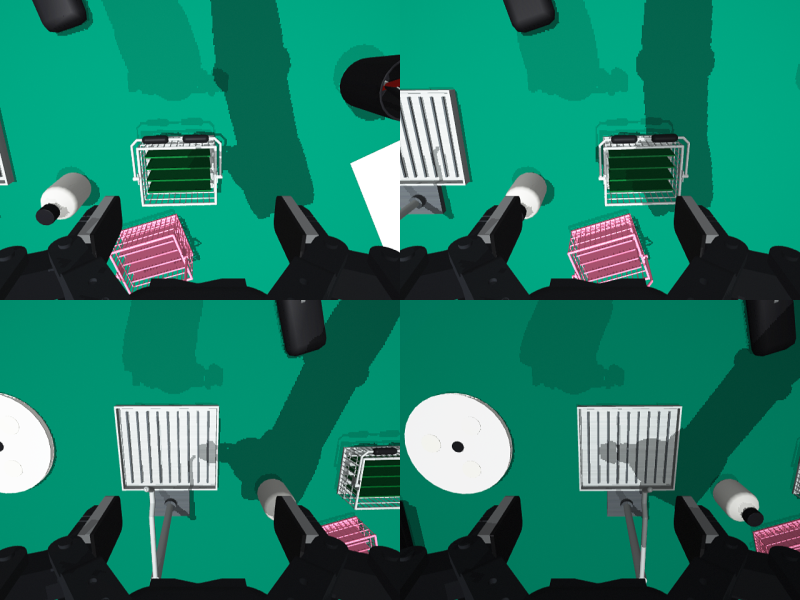

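In the wrist montage (image down is +x, left is -y), the folded bail's black sleeves lie at the basket's upper edge: (155,138) and (208,138) in the first tile. In the third tile the tray spans about (115–218, 407–490), and the hook tip is at (146,489). I'll extract these at full resolution.

Run:
```python
from h import *
import pickle
o=pickle.load(open('f1.pkl','rb'))
rois={0:(190,200,380,250),1:(300,195,500,250)}
cent={}
for i,(x0,y0,x1,y1) in rois.items():
    im=o[i]['img'][y0:y1,x0:x1].max(2)
    m=(im<45).astype(np.uint8)
    n,l,s,c=cv2.connectedComponentsWithStats(m)
    k=[j for j in range(1,n) if s[j][4]>60]
    print(i,[(s[j].tolist(),(c[j]+[x0,y0]).round(1).tolist()) for j in k])
# tray white mask
for i in(2,3):
    im=cv2.cvtColor(o[i]['img'],cv2.COLOR_RGB2HSV)
    print(i,im[240,200:230:6].tolist())
a=o[0]['img'][190:340,190:370];b=o[2]['img'][240:390,160:340]
c=o[3]['img'][240:390,260:440]; d=o[1]['img'][190:340,300:480]
M=np.vstack([np.hstack([a,d]),np.hstack([b,c])])[:,:,::-1]
cv2.imwrite('pics/c1.png',cv2.resize(M,(720,600),interpolation=cv2.INTER_CUBIC))
```

```text
0 [([102, 15, 42, 13, 328], [313.1, 220.9]), ([38, 17, 41, 14, 343], [248.9, 223.0]), ([108, 38, 38, 11, 313], [318.8, 243.4])]
1 [([102, 19, 43, 14, 503], [423.1, 220.4]), ([38, 21, 42, 14, 339], [358.7, 221.9]), ([34, 43, 105, 12, 956], [385.3, 243.4])]
2 [[90, 4, 234], [108, 32, 118], [90, 3, 236], [90, 5, 236], [103, 31, 75]]
3 [[83, 255, 123], [83, 255, 122], [83, 255, 122], [83, 255, 122], [83, 255, 123]]
```

View pics/c1.png

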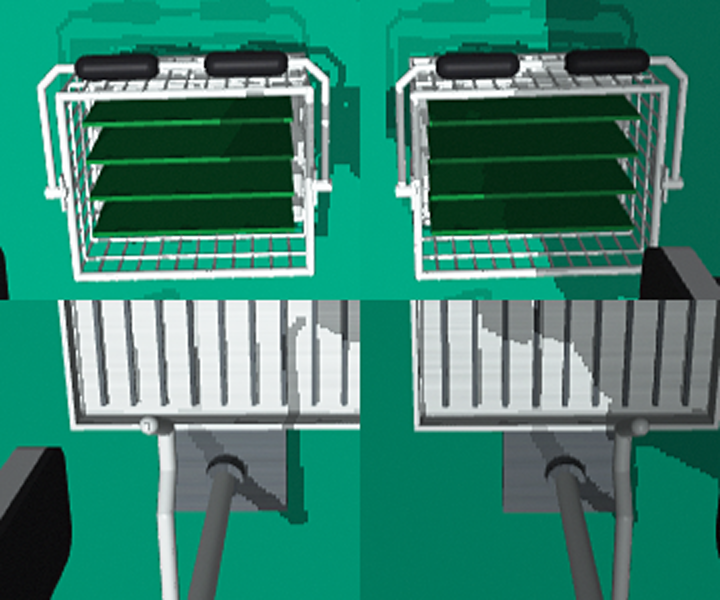

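The crops at 2x show:
- **Sleeves:** crisp in both basket views.
- **Pivots:** about (53,192) and (322,187) in the left crop.
- **Rim corners:** (58,94), (311,92), (77,277) and (311,272).
- **Hook tip:** ball at (149,426) in the third crop and (640,427) in the fourth.

Now I'll triangulate.

Run:
```python
from h import *
import pickle
o=pickle.load(open('f1.pkl','rb'))
P={'sR':[(0,248.5,224),(1,359,223)],'sL':[(0,312.5,221.5),(1,423.5,221)],
'pR':[(0,216.5,286),(1,320.5,285)],'pL':[(0,351,283.5),(1,457.5,282.5)],
'rimFR':[(0,219,237),(1,329,236)],'rimFL':[(0,345.5,236),(1,453.5,234)],'rimBR':[(0,228.5,328.5),(1,329,327.5)],
'tip':[(2,234.5,303),(3,400,303.5)],'rodstep':[(2,243.5,334),(3,392,335)],'rodtop':[(2,244,388),(3,391,388)]}
X={}
for k,v in P.items():
    X[k],res=tri([(o[i],u,w) for i,u,w in v]);print(k,X[k].round(1),np.round(res,1))
g=(X['sR']+X['sL'])/2;d=X['sL']-X['sR'];print('groove',g.round(1),'len',np.linalg.norm(d),'yaw',np.arctan2(-d[0],d[1]),'pivmid',((X['pR']+X['pL'])/2).round(1))
d=X['pL']-X['pR'];print('piv yaw',np.arctan2(-d[0],d[1]),np.linalg.norm(d))
print('rimBL(z60)',onz(o[0],345.5,326,X['rimBR'][2]).round(1))
for i in(2,3):
    hsv=cv2.cvtColor(o[i]['img'],cv2.COLOR_RGB2HSV)
    m=((hsv[...,1]<70)&(hsv[...,2]>60)).astype(np.uint8);m=cv2.morphologyEx(m,cv2.MORPH_CLOSE,np.ones((9,9)))
    m[304:]=0;m[:150]=0
    n,l,s,c=cv2.connectedComponentsWithStats(m);t0=proj(o[i],[560,-185,16]).astype(int);j=l[t0[1],t0[0]]
    ys,xs=np.nonzero(l==j);h=cv2.convexHull(np.c_[xs,ys].astype(np.int32))[:,0]
    w=np.array([onz(o[i],u,v,16)[:2] for u,v in h],np.float32)
    print('tray',i,cv2.minAreaRect(w),s[j])
```

```text
sR [563.3 151.8  64.1] [0.1 0.1]
sL [561.  205.2  65.1] [0.2 0.2]
pR [622.  119.7  58.6] [0.2 0.2]
pL [616.2 238.5  66.3] [0. 0.]
rimFR [574.2 126.8  65.6] [0.1 0.1]
rimFL [574.9 233.3  59.1] [0.4 0.4]
rimBR [665.  127.6  57.9] [0.1 0.1]
tip [ 556.5 -182.7  206.6] [0.1 0.1]
rodstep [ 590.6 -182.2  185.8] [0.1 0.1]
rodtop [ 627.8 -182.3  194.2] [0.2 0.2]
groove [562.2 178.5  64.6] len 53.45896432790143 yaw 0.04169265360737905 pivmid [619.1 179.1  62.4]
piv yaw 0.048580375100043496 119.13233974516764
rimBL(z60) [662.4 235.3  57.9]
tray 2 ((576.2803955078125, -182.9271240234375), (150.25328063964844, 170.0902557373047), 0.14976415038108826) [  182   168   169   136 21793]
tray 3 ((576.001953125, -182.9208984375), (150.35812377929688, 169.75872802734375), 0.27372458577156067) [  283   168   169   136 21648]
```

The measurements hold up. The sleeves are 53.5 mm apart (54 expected), the groove is at z≈65, which puts the bail at about 1.49 rad, and the pivots are 119 mm apart. The basket yaw is about 0.045 rad. The tray comes out at 150 x 170 mm with yaw ≈ 0, and the tip is 2 mm off its nominal place. To raise the bail I'll use the shut fingers tilted 45°, pushing under the grip.

```bash
cat > push.py <<'E'
from h import *
yaw=.045; Z=R.from_euler('z',yaw); piv=np.array([619,179,60.]); s=np.sqrt(.5)
def att(flip): return (Z*R.from_euler('y',-np.pi/4)*R.from_quat([0,1,0,0])*R.from_euler('z',np.pi*flip))
def pose(a,gap,d=13):
    v=57*np.array([-np.sin(a),0,np.cos(a)])+(5.5+11+gap)*np.array([-s,0,-s])+d*np.array([s,0,-s])
    return piv+Z.apply(v)
E
python3 - <<'E'
from push import *
for fl in(0,1):
    q=att(fl).as_quat()
    for a,g in((1.5,60),(1.5,12),(1.5,0),(.8,0),(0,-2)):
        p=pose(a,g);j=r.solve_ik(list(p),list(q));print(fl,a,p.round(),None if j is None else np.round(j,2))
E
```

```text
0 1.5 [517. 174.   1.] [ 0.06  1.06 -1.08  2.51  2.19  1.48 -0.96]
0 1.5 [551. 176.  35.] [ 0.12  0.93 -1.07  2.44  2.14  1.3  -0.86]
0 1.5 [560. 176.  43.] [ 0.13  0.9  -1.07  2.42  2.13  1.26 -0.84]
0 0.8 [576. 177.  79.] [ 0.16  0.78 -1.07  2.38  2.06  1.13 -0.77]
0 0 [618. 179.  98.] [ 0.21  0.76 -1.07  2.28  2.03  1.04 -0.65]
1 1.5 [517. 174.   1.] [ 0.06  1.06 -1.08  2.51  2.19  1.48  2.18]
1 1.5 [551. 176.  35.] [ 0.12  0.93 -1.07  2.44  2.14  1.3   2.28]
1 1.5 [560. 176.  43.] [ 0.13  0.9  -1.07  2.42  2.13  1.26  2.3 ]
1 0.8 [576. 177.  79.] [ 0.16  0.78 -1.07  2.38  2.06  1.13  2.37]
1 0 [618. 179.  98.] [ 0.21  0.76 -1.07  2.28  2.03  1.04  2.5 ]
```

Run:
```python
from push import *
q=list(att(1).as_quat())
r.reach([420,100,350],[0,1,0,0]); r.command_gripper(0,30)
p=pose(1.5,10)
a=p+[-90,0,90]
r.reach(list(a),q); print(r.current_eef_pos(),r.current_t())
r.movel(list(p+[-70,0,0]),speed=120)
r.movel(list(p),speed=80)
print('near',r.current_eef_pos(),np.round(r.current_force(),2),r.current_t())
f=grab('wrist','p1');g=grab('side')
c=proj(g,[600,178,60]).astype(int);im=g['img'][c[1]-70:c[1]+80,c[0]-100:c[0]+100,::-1]
cv2.imwrite('pics/p2.png',np.hstack([cv2.resize(im,(400,300),interpolation=cv2.INTER_CUBIC),cv2.resize(f['img'][:,:,::-1],(400,300))]))
```

```text
Traceback (most recent call last):
bench.IKError: the arm cannot take that pose within its joint ranges
```

Run:
```python
from push import *
for fl in(0,1):
  for t in(30,38,45):
    q=list((Z*R.from_euler('y',-np.radians(t))*R.from_quat([0,1,0,0])*R.from_euler('z',np.pi*fl)).as_quat())
    row=[]
    for dx,dz in((0,0),(-30,0),(-50,0),(-70,0),(-30,40),(-50,60),(-40,120),(0,120)):
        j=r.solve_ik(list(pose(1.5,10)+[dx,0,dz]),q); row.append('-' if j is None else str(np.round(j,1).tolist()))
    print(fl,t,row)
```

```text
0 30 ['[0.2, 0.8, -1.1, 2.3, 1.8, 0.9, -0.5]', '[0.2, 0.8, -1.1, 2.3, 1.8, 0.9, -0.6]', '[0.2, 0.7, -1.1, 2.4, 1.8, 0.9, -0.6]', '[0.1, 0.7, -1.1, 2.4, 1.8, 0.9, -0.7]', '[0.2, 0.6, -1.1, 2.3, 1.6, 0.8, -0.5]', '[-0.9, 0.3, 0.4, 2.4, 1.8, 0.1, -0.7]', '[-1.0, 0.2, 0.4, 2.3, 0.8, 0.2, 0.3]', '[-0.9, 0.3, 0.5, 2.3, 0.6, 0.2, 0.6]']
0 38 ['[0.2, 0.8, -1.1, 2.4, 2.0, 1.1, -0.7]', '[0.1, 0.8, -1.1, 2.4, 2.0, 1.1, -0.8]', '[0.1, 0.8, -1.1, 2.5, 2.0, 1.1, -0.9]', '[0.1, 0.8, -1.1, 2.5, 2.0, 1.2, -0.9]', '[0.1, 0.7, -1.1, 2.4, 1.9, 1.0, -0.7]', '[0.1, 0.6, -1.1, 2.4, 1.8, 0.9, -0.7]', '[-1.3, 0.3, 0.8, 2.5, 2.0, 0.2, -1.0]', '[-0.9, 0.3, 0.3, 2.4, 1.8, 0.2, -0.7]']
0 45 ['[0.1, 0.9, -1.1, 2.4, 2.1, 1.3, -0.9]', '[0.1, 0.9, -1.1, 2.5, 2.1, 1.3, -0.9]', '-', '-', '[0.1, 0.8, -1.1, 2.5, 2.0, 1.2, -0.9]', '[0.0, 0.7, -1.1, 2.5, 2.0, 1.1, -0.9]', '[-1.3, 0.3, 0.6, 2.5, 2.4, 0.4, -1.4]', '[0.2, 0.5, -1.1, 2.4, 1.9, 0.9, -0.7]']
1 30 ['[0.2, 0.8, -1.1, 2.3, 1.8, 0.9, 2.7]', '[0.2, 0.8, -1.1, 2.3, 1.8, 0.9, 2.6]', '[0.2, 0.7, -1.1, 2.4, 1.8, 0.9, 2.5]', '[0.1, 0.7, -1.1, 2.4, 1.8, 0.9, 2.5]', '[0.1, 0.5, -0.9, 2.3, 1.6, 0.7, 2.7]', '[-0.1, 0.4, -0.7, 2.3, 1.6, 0.6, 2.7]', '[-1.4, 0.3, 0.9, 2.4, 0.1, 0.1, -2.1]', '[-1.2, 0.3, 0.9, 2.3, -0.3, 0.2, -1.7]']
1 38 ['[0.2, 0.8, -1.1, 2.4, 2.0, 1.1, 2.4]', '[0.1, 0.8, -1.1, 2.4, 2.0, 1.1, 2.3]', '[0.1, 0.8, -1.1, 2.5, 2.0, 1.1, 2.3]', '[0.1, 0.8, -1.1, 2.5, 2.0, 1.2, 2.2]', '[0.1, 0.7, -1.1, 2.4, 1.9, 1.0, 2.4]', '[0.1, 0.6, -1.1, 2.4, 1.8, 0.9, 2.4]', '[0.2, 0.4, -1.1, 2.4, 1.6, 0.7, 2.6]', '[0.1, 0.4, -0.9, 2.3, 1.6, 0.7, 2.7]']
1 45 ['[0.1, 0.9, -1.1, 2.4, 2.1, 1.3, 2.3]', '[0.1, 0.9, -1.1, 2.5, 2.1, 1.3, 2.2]', '-', '-', '[0.1, 0.8, -1.1, 2.5, 2.0, 1.2, 2.2]', '[0.0, 0.7, -1.1, 2.5, 2.0, 1.1, 2.2]', '[0.1, 0.4, -1.1, 2.4, 1.8, 0.9, 2.4]', '[0.2, 0.5, -1.1, 2.4, 1.9, 0.9, 2.4]']
```

```bash
cat > push.py <<'E'
from h import *
yaw=.045; Z=R.from_euler('z',yaw); piv=np.array([619,179,60.]); T=np.radians(38);zt=np.array([np.sin(T),0,-np.cos(T)]);n=np.array([-np.cos(T),0,-np.sin(T)])
q=list((Z*R.from_euler('y',-T)*R.from_quat([0,1,0,0])*R.from_euler('z',np.pi)).as_quat())
def pose(a,gap,d=13):
    v=57*np.array([-np.sin(a),0,np.cos(a)])+(5.5+11+gap)*n+d*zt
    return piv+Z.apply(v)
E
python3 - <<'E'
from push import *
p=pose(1.5,8)
r.reach(list(p+[-50,0,60]),q); print(r.current_eef_pos(),r.current_t())
r.movel(list(p+[-60,0,0]),speed=120)
r.movel(list(p),speed=80)
print('near',r.current_eef_pos(),np.round(r.current_force(),2),r.current_t())
f=grab('wrist','p1');g=grab('side')
c=proj(g,[600,178,60]).astype(int);im=g['img'][c[1]-70:c[1]+80,c[0]-100:c[0]+100,::-1]
cv2.imwrite('pics/p2.png',np.hstack([cv2.resize(im,(400,300),interpolation=cv2.INTER_CUBIC),cv2.resize(f['img'][:,:,::-1],(400,300))]))
E
```

```text
[501.4778662  175.525285    98.93377022] 8.0167
near [550.41598001 175.91658927  38.62691112] [ 0.34 -0.78  0.45] 9.575
```

View pics/p2.png

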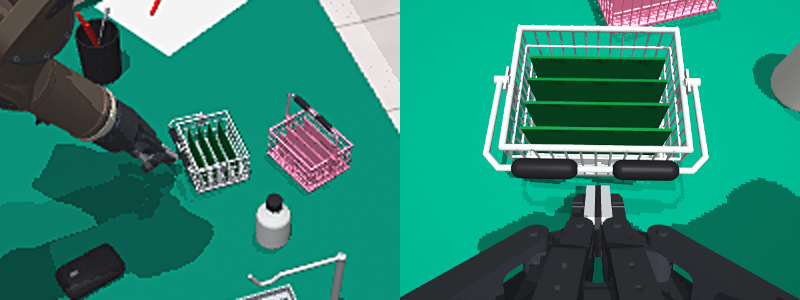

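The side view shows the shut fingertips at the bail's underside, clear of the cup and mouse. The wrist view shows the tips at (598,190) centred under the groove, between the sleeves at (545,170) and (645,170). They are narrow enough to drop into the groove, so I'll shift 25 mm and push on one sleeve instead.

Run:
```python
from push import *
off=Z.apply([0,-25,0])
r.movel(list(pose(1.5,8)+off),speed=80)
f0=np.array(r.current_force())
for a,g in [(1.5,2)]+[(a,0) for a in np.arange(1.4,.05,-.1)]+[(0.03,0)]:
    r.movel(list(pose(a,g)+off),speed=50)
    f=np.array(r.current_force())-f0
    if np.linalg.norm(f)>6: print('force',a,f); break
    print(round(a,2),f.round(1),end=' ')
print(r.current_t())
f=grab('wrist');g=grab('side')
c=proj(g,[600,178,60]).astype(int);im=g['img'][c[1]-75:c[1]+75,c[0]-100:c[0]+100,::-1]
cv2.imwrite('pics/p3.png',np.hstack([cv2.resize(im,(400,300),interpolation=cv2.INTER_CUBIC),cv2.resize(f['img'][:,:,::-1],(400,300))]))
```

```text
1.5 [-0.4 -0.2 -0.1] 1.4 [-0.1 -0.  -0.6] 1.3 [-0.6  0.1 -0.7] 1.2 [ 0.9  0.2 -0.4] 1.1 [ 1.6 -0.6 -0.5] 1.0 [-0.   0.1 -0.8] 0.9 [ 0.7 -0.2 -0.4] 0.8 [-0.1  0.5  0.5] 0.7 [0.7 0.1 0.2] 0.6 [ 0.8 -0.2 -1.1] 0.5 [ 0.7 -0.2 -0.8] 0.4 [ 0.3 -0.   0.1] 0.3 [-0.1  0.3  0.2] 0.2 [ 0.9  0.5 -0.8] 0.1 [ 1.   0.6 -0.4] 0.03 [-0.1 -0.2 -1.1] 14.4083
```

View pics/p3.png

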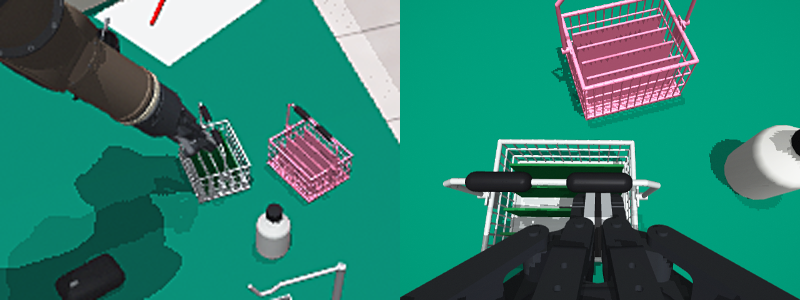

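Both views show the bail standing upright above the basket, with its sleeves at (498,181) and (600,182) in the wrist tile, and the basket unmoved. Next I'll retreat, turn the tool down and measure the sleeves from two places.

Run:
```python
from push import *
import pickle
p=np.array(r.current_eef_pos())
p=p+10*Z.apply(n); r.movel(list(p),speed=60)
p=p-90*Z.apply(zt); r.movel(list(p),speed=150)
for sg in(1,-1):
    qg=R.from_euler('z',yaw)*R.from_quat([0,1,0,0])*R.from_euler('z',sg*np.pi/2)
    qh=R.from_quat([0,1,0,0])*R.from_euler('z',sg*np.pi/2)
    for nm,P,Q in(('g',[619,205,98],qg),('up',[619,205,205],qg),('side',[480,205,205],qg),('h1',[480,-156,205],qh),('h2',[577,-156,166],qh),('v',[619,179,290],qg)):
        j=r.solve_ik(P,list(Q.as_quat()));print(sg,nm,None if j is None else np.round(j,2).tolist())
print(r.current_t())
```

```text
1 g [-0.97, 0.79, 0.96, 1.7, -0.73, 1.05, 0.28]
1 up [-1.05, 0.74, 1.15, 1.59, -0.7, 1.28, 0.26]
1 side [-1.32, 0.49, 1.17, 1.92, -0.51, 1.08, 0.1]
1 h1 [-0.52, 0.36, 0.97, 1.95, -0.35, 1.01, 0.61]
1 h2 [-0.34, 0.54, 0.77, 1.77, -0.43, 1.02, 0.59]
1 v [-1.02, 0.63, 1.15, 1.49, -0.58, 1.4, 0.21]
-1 g [0.04, 0.72, -0.71, 1.6, 0.53, 1.03, 2.36]
-1 up [0.01, 0.59, -0.65, 1.49, 0.37, 1.19, 2.48]
-1 side [-0.01, 0.37, -0.65, 1.82, 0.26, 1.04, 2.43]
-1 h1 [-0.63, 0.45, 1.17, 1.95, -0.47, 1.05, -2.39]
-1 h2 [0.88, 0.74, -1.16, 1.66, 0.71, 1.23, 2.71]
-1 v [0.15, 0.57, -0.86, 1.38, 0.43, 1.38, 2.48]
15.575
```

```bash
cat >> push.py <<'E'
def qd(y): return list((R.from_euler('z',y)*R.from_quat([0,1,0,0])*R.from_euler('z',np.pi/2)).as_quat())
E
python3 - <<'E'
from push import *
import pickle
p=np.array(r.current_eef_pos()); r.movel([p[0],p[1],230],speed=200)
r.command_gripper(50)
fr=[]
for dx in(-45,35):
    r.reach([619+dx,235,290],qd(yaw)); fr.append(grab('wrist'))
pickle.dump(fr,open('f2.pkl','wb')); print(r.current_t())
ims=[]
for f in fr:
    c=proj(f,[619,179,117]);print(c.round())
    m=(f['img'].max(2)<50).astype(np.uint8);n_,l,s,ct=cv2.connectedComponentsWithStats(m)
    print([(s[j].tolist(),ct[j].round(1).tolist()) for j in range(1,n_) if s[j][4]>100 and abs(ct[j]-c).max()<110])
    ims.append(f['img'][:,:,::-1])
cv2.imwrite('pics/v2.png',cv2.resize(np.hstack(ims),(800,300),interpolation=cv2.INTER_AREA))
E
```

```text
Traceback (most recent call last):
bench.IKError: the arm cannot follow that straight line within its joint ranges
```

Run:
```python
from push import *
import pickle
print(r.current_eef_pos())
r.reach([500,190,320],qd(yaw)); r.command_gripper(50)
fr=[]
for dx in(-45,35):
    r.reach([619+dx,235,290],qd(yaw)); fr.append(grab('wrist'))
pickle.dump(fr,open('f2.pkl','wb')); print(r.current_t())
ims=[]
for f in fr:
    c=proj(f,[619,179,117]);print(c.round())
    m=(f['img'].max(2)<50).astype(np.uint8);n_,l,s,ct=cv2.connectedComponentsWithStats(m)
    print([(s[j].tolist(),ct[j].round(1).tolist()) for j in range(1,n_) if s[j][4]>100 and abs(ct[j]-c).max()<110])
    ims.append(f['img'][:,:,::-1])
cv2.imwrite('pics/v2.png',cv2.resize(np.hstack(ims),(800,300),interpolation=cv2.INTER_AREA))
```

```text
[550.64908463 150.69566148 161.51837673]
19.4167
[369. 278.]
[([332, 199, 5, 81, 103], [333.2, 237.9]), ([349, 199, 7, 88, 266], [351.0, 239.9]), ([381, 199, 14, 92, 611], [386.7, 241.1]), ([363, 223, 15, 55, 445], [369.5, 244.9]), ([360, 287, 14, 40, 406], [366.3, 306.3])]
[270. 273.]
[([250, 194, 11, 93, 479], [255.4, 236.1]), ([261, 194, 16, 127, 1119], [269.6, 261.6]), ([288, 194, 7, 90, 248], [291.4, 235.3])]
```

View pics/v2.png

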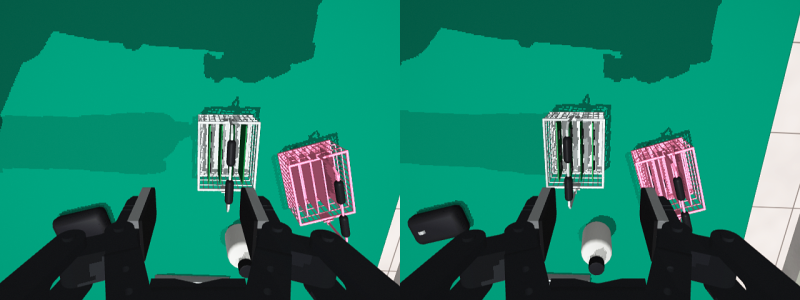

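The views show the basket with its bail upright. The sleeves are at about (370,244) and (366,306) full-resolution in the first frame, and (268,242) and (272,304) in the second. I'll refine these with a neutral-dark mask.

Run:
```python
from push import *
import pickle
fr=pickle.load(open('f2.pkl','rb'));C=[]
for f in fr:
    im=f['img'].astype(int);c=proj(f,[619,179,117])
    m=((im.max(2)<60)&(im.max(2)-im.min(2)<10)).astype(np.uint8);m=cv2.morphologyEx(m,cv2.MORPH_OPEN,np.ones((5,5)))
    n_,l,s,ct=cv2.connectedComponentsWithStats(m)
    k=[j for j in range(1,n_) if abs(ct[j]-c).max()<60]
    print([(s[j].tolist(),ct[j].round(1).tolist()) for j in k])
    k=sorted([j for j in k if s[j][4]>250],key=lambda j:ct[j][1])
    C.append([s[j][:2]+(s[j][2:4]-1)/2 for j in k])
X=[]
for i in(0,1):
    x,res=tri([(fr[0],*C[0][i]),(fr[1],*C[1][i])]);X.append(x);print('LR'[i],x.round(1),np.round(res,2))
d=X[0]-X[1];print((X[0]+X[1])/2,np.linalg.norm(d),np.arctan2(-d[0],d[1]))
```

```text
[([363, 225, 15, 39, 439], [369.7, 243.4]), ([360, 289, 14, 38, 447], [366.4, 306.9])]
[([261, 219, 15, 41, 518], [268.0, 238.3]), ([263, 284, 14, 37, 394], [270.0, 301.6])]
L [617.6 208.  117.9] [0.26 0.26]
R [619.3 153.1 118. ] [0.04 0.04]
[618.46281889 180.56735475 117.97333102] 54.950015422145114 0.03060327189458713
```

Both sleeves are at z = 118 (117 expected) and 55 mm apart, with yaw about 0.035. I'll pinch the right sleeve, which leaves the groove in the wrist camera's view, then lift a little and check.

Run:
```python
from push import *
y=.036; q=qd(y); g=[619.2,153.3,117.5-19]
r.reach([g[0],g[1],185],q); r.movel(g,speed=80)
f0=np.array(r.current_force()); print('down',f0.round(2),r.current_t())
r.command_gripper(5,70); print('grip',r.current_grip_width(),r.current_gripper_force(),np.round(np.array(r.current_force())-f0,2))
r.dwell(.4)
r.movel([g[0],g[1],g[2]+30],speed=40); r.dwell(.5)
print('lift',np.round(np.array(r.current_force())-f0,2),r.current_ft_torque(),r.current_grip_width(),r.current_t())
f=grab('wrist');s=grab('side')
c=proj(s,[620,178,90]).astype(int);im=s['img'][c[1]-75:c[1]+75,c[0]-100:c[0]+100,::-1]
cv2.imwrite('pics/l1.png',np.hstack([cv2.resize(im,(400,300),interpolation=cv2.INTER_CUBIC),cv2.resize(f['img'][:,:,::-1],(400,300))]))
```

```text
down [ 0.52  0.15 -0.99] 21.2583
grip 8.714960852489623 68.25072526931763 [-1.59  0.3   5.45]
lift [-1.01 -0.26 -1.19] [-0.07629202 -0.02195553 -0.00232851] 8.744649409584667 23.5167
```

View pics/l1.png

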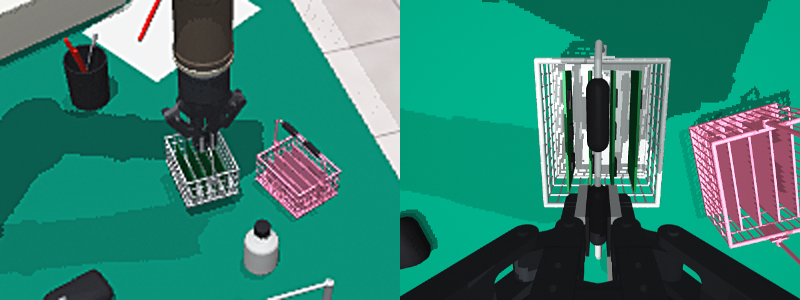

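The side view shows the basket off the bench under the gripper with its shadow offset. In the wrist view the left sleeve (598,115) and the bare groove (597,170) are in line and free. Next I'll check the height and tilt numerically by projecting the expected points.

```bash
cat >> push.py <<'E'
def sleeve(f,g):
    """image ends of left sleeve vs prediction for level bail with grasp at g (27mm from groove, yaw y)"""
    im=f['img'].astype(int); m=((im.max(2)<60)&(im.max(2)-im.min(2)<12)).astype(np.uint8);m=cv2.morphologyEx(m,cv2.MORPH_OPEN,np.ones((5,5)))
    n_,l,s,ct=cv2.connectedComponentsWithStats(m); c=proj(f,g(54))
    j=min(range(1,n_),key=lambda j:np.hypot(*(ct[j]-c))); return s[j],ct[j],c
E
python3 - <<'E'
from push import *
f=grab('wrist');p=np.array(r.current_eef_pos());Y=R.from_euler('z',.036).apply([0,1,0])
for dz in(0,-30):
    for th in(-.2,-.1,0,.1,.2):
        g=lambda t:p+[0,0,19+dz]+t*(Y*np.cos(th)+np.array([0,0,np.sin(th)]))
        print(dz,th,'ends',proj(f,g(36)).round(),proj(f,g(72)).round())
s,ct,c=sleeve(f,lambda t:p+[0,0,19]+t*Y);print(s,ct,c)
# far rim / side rim check
print('rim -y corners pred',[proj(f,p+[dx,27+dy,19-57]).round() for dx in(-45,45) for dy in(-55,55)],'at ground-level',[proj(f,p+[dx,27+dy,19-87]).round() for dx in(-45,45) for dy in(-55,55)])
E
```

```text
0 -0.2 ends [316. 239.] [315. 126.]
0 -0.1 ends [315. 241.] [315. 124.]
0 0 ends [315. 244.] [315. 124.]
0 0.1 ends [315. 248.] [315. 126.]
0 0.2 ends [315. 254.] [315. 132.]
-30 -0.2 ends [316. 216.] [316. 122.]
-30 -0.1 ends [316. 217.] [316. 120.]
-30 0 ends [316. 219.] [316. 120.]
-30 0.1 ends [316. 222.] [316. 122.]
-30 0.2 ends [316. 226.] [315. 126.]
[ 298  126   37  117 4007] [316.23758423 183.0781133 ] [315.37794739 186.56088563]
rim -y corners pred [array([221., 329.]), array([212.,  88.]), array([406., 335.]), array([434.,  96.])] at ground-level [array([233., 301.]), array([227.,  90.]), array([395., 306.]), array([417.,  97.])]
```

The left sleeve's ends are at rows 126 and 243 against 124 and 244 predicted for a lifted, level bail, and the rim corners match too, so the basket hangs level. Next I'll carry it around to the hook's -x side and look before entering.

Run:
```python
from push import *
q1=qd(.036);q2=qd(.004)
p=np.array(r.current_eef_pos());z=204
r.movel([p[0],p[1],z],speed=120)
r.movel([470,p[1],z],speed=150)
r.movel([470,-210,z],q2,speed=150); r.dwell(.3)
print(r.current_t(),r.current_eef_pos(),np.round(r.current_force(),1),r.current_ft_torque())
for x in(500,577): print(r.solve_ik([x,-210,z],q2) is not None,end=' ')
f=grab('wrist');s=grab('side')
print('tip pred',proj(f,[556.5,-182.7,207]).round(),'groove pred',proj(f,[470,-182.7,z+19]).round())
c=proj(s,[520,-183,190]).astype(int);im=s['img'][max(c[1]-75,0):c[1]+75,c[0]-100:c[0]+100,::-1]
cv2.imwrite('pics/t1.png',np.hstack([cv2.resize(im,(400,300),interpolation=cv2.INTER_CUBIC),cv2.resize(f['img'][:,:,::-1],(400,300))]))
```

```text
28.4667 [ 470.05019334 -209.8231864   204.00043798] [ 0.8  0.1 -3. ] [-0.07844292  0.03766897 -0.03316487]
True True tip pred [561. 254.] groove pred [316. 271.]
```

View pics/t1.png

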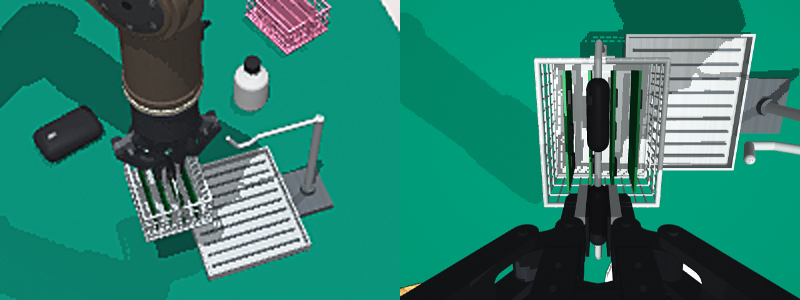

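The hook tip is at (560,253) full-resolution against (561,254) predicted, in line with the groove, and the basket's rim is below the rod. Entering now.

Run:
```python
from push import *
f0=np.array(r.current_force());z=204
for x in(500,525,545,560,577.5):
    r.movel([x,-210,z],speed=60);f=np.array(r.current_force())-f0
    print(x,f.round(1))
    if np.linalg.norm(f)>5: print('STOP');break
r.dwell(.3)
f=grab('wrist');s=grab('side');print(r.current_t())
for n,p in(('tip',[556.5,-182.7,207]),('seat',[577.5,-182.8,180]),('groove',[577.5,-182.7,z+19]),('step',[590.6,-182.2,186])):print(n,proj(f,p).round(),proj(s,p).round())
c=proj(s,[577,-183,190]).astype(int);im=s['img'][max(c[1]-75,0):c[1]+75,c[0]-100:c[0]+100,::-1]
cv2.imwrite('pics/t2.png',np.hstack([cv2.resize(im,(400,300),interpolation=cv2.INTER_CUBIC),cv2.resize(f['img'][100:400,120:520,::-1],(400,300))]))
```

```text
500 [-0.2  0.6  0.3]
525 [0.1 0.8 1. ]
545 [-0.3 -0.5 -0.1]
560 [-0.8 -0.1  0.7]
577.5 [-0.5  0.5  0.3]
31.5083
tip [257. 253.] [327. 285.]
seat [316. 231.] [334. 288.]
groove [316. 270.] [335. 279.]
step [349. 234.] [339. 286.]
```

View pics/t2.png

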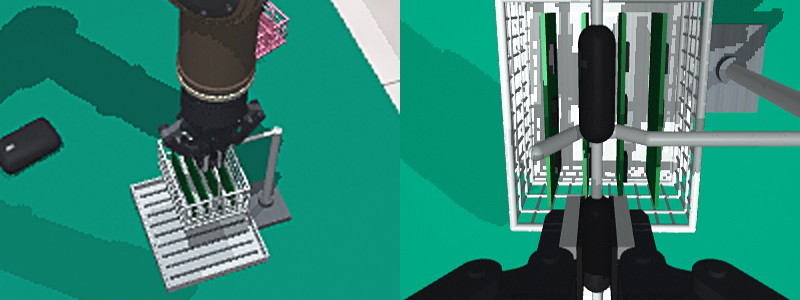

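The hook (tip at crop (540,153)) passes under the bail at the groove, with the rod above the rim. The step at crop x ≈ 640 lies past the bar at 597. Lowering onto the seat with force monitoring.

Run:
```python
from push import *
r.dwell(.2);fz=lambda: np.mean([r.current_force() for _ in range(1)],0)
f0=fz();z=204
for z in(190,180,174,171,169,168,167,166,165,164,163.):
    r.movel([577.5,-210,z],speed=40 if z>172 else 15)
    if z<172: r.dwell(.15)
    f=fz()-f0; print(z,f.round(1))
    if f[2]>2.6 or abs(f[:2]).max()>6: break
f=grab('wrist','d1');print(r.current_t(),r.current_eef_pos())
cv2.imwrite('pics/d1c.png',cv2.resize(f['img'][150:350,180:460,::-1],(700,500),interpolation=cv2.INTER_CUBIC))
```

```text
190 [-0.4  0.3 -0.9]
180 [-1.  -0.7 -0.2]
174 [-0.2 -0.2 -0.4]
171 [-1.  -0.3 -0.5]
169 [-0.1 -0.2 -1. ]
168 [-1.3 -0.3  0.2]
167 [ 0.  -0.2 -0.8]
166 [-1.6  0.1  3.4]
35.0917 [ 577.57892119 -210.06664642  166.18147092]
```

View pics/d1c.png

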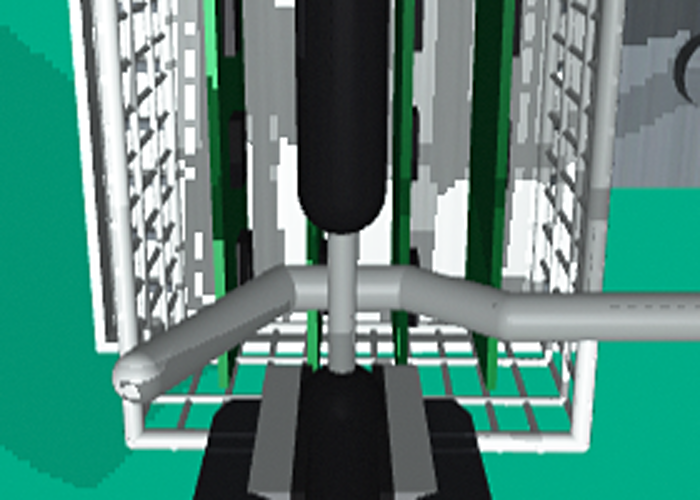

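The bail's bare wire sits in the middle of the hook's seat, at (342,290) in the crop between the bends at 285 and 405, and contact was felt at TCP z=166 as predicted. Releasing and retreating.

Run:
```python
from push import *
r.movel([577.5,-210,165.6],speed=15);r.dwell(.3)
r.command_gripper(30); print(r.current_grip_width());r.dwell(.4)
r.movel([577.5,-210,205],speed=50)
r.movel([577.5,-210,300],speed=120)
r.reach([520,-120,320],qd(.004)); r.dwell(1.5)
a=grab('wrist');s=grab('side');r.dwell(.5);s2=grab('side')
print(r.current_t(),'motion px',np.abs(s['img'].astype(int)-s2['img']).max(), np.round(r.current_force(),1))
print('seat',proj(a,[577.5,-182.8,185]).round(),proj(s,[577.5,-182.8,185]).round())
c=proj(s,[577,-183,140]).astype(int);im=s['img'][c[1]-75:c[1]+75,c[0]-100:c[0]+100,::-1]
cv2.imwrite('pics/e1.png',np.hstack([cv2.resize(im,(400,300),interpolation=cv2.INTER_CUBIC),cv2.resize(a['img'][:,:,::-1],(400,300))]))
```

```text
30.072515497730365
40.925 motion px 99 [-0.   0.5 -0.2]
seat [395. 306.] [334. 287.]
```

View pics/e1.png

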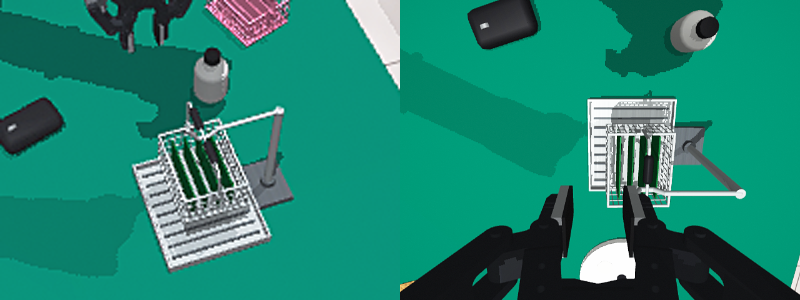

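The basket hangs level on the hook over the tray, with the gripper clear and the bystanders in place. I'll wait until it is still, then hand in.

Run:
```python
from push import *
pr=grab('side')['img'].astype(int)
for i in range(10):
    r.dwell(1); c=grab('side')['img'].astype(int); k=(np.abs(c-pr).max(2)>25).sum(); pr=c; print(k,end=' ')
    if i>3 and k<=3: break
print(r.current_t()); print(r.close_job())
```

```text
51 16 30 12 11 13 1 48.325
the job is handed in; nothing more can be done
None
```

The basket hangs by its bail groove on the drain stand's hook, level and practically still over the drip tray with the gripper clear, and the job is handed in at about 48 s of the 72 s allowed; the judge returned no verdict.

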